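Make up the bench kit and the delivery kit at the jeweller's bench

TASK

Make up two kits from the stock on the bench, everything standing upright on the tray floor with one thing to a compartment. In the three-compartment tray goes the setter's kit: the steel dapping block in the middle compartment, the wooden bur stand and the eye loupe in the two outer ones, either way round; in the two-compartment tray goes the delivery kit: the ring box and the tall screw tin, either way round. Set things down gently rather than dropping them, and leave the low tin, the hammer and the ring post where they are.

Things in the scene. Friction and masses are not known exactly. Their poses are not given: they have to be found in the camera images.
- dapping_block: steel dapping block: a 40 mm cube with round dimples in its top, about 0.45 kg. Its origin is the centre of the underside, z up. It stands upright on the bench at the start. x and y are square to its sides.
- bur_block: beech bur stand: wooden block 60 mm long (its x), 36 mm wide (its y), 36 mm high, about 0.1 kg, with ten thin steel burs sticking up to 17 mm out of its top (only for show: they do not collide). Take it across the 36 mm width. Its origin is the centre of the underside, z up. It stands upright on the bench at the start. 
- loupe: black eye loupe standing on its wide end, about 45 g: flange 42 mm diameter and 10 mm high, above it a straight barrel 33 mm diameter up to the full height of 40 mm, with a steel band and a glass lens on top. Take it by the barrel. Its origin is the centre of the underside, z up. It stands upright on the bench at the start. 
- ring_box: closed ring box, 45 x 45 mm and 40 mm high, dark blue cloth with a brass line round it at 24 mm and a small brass clasp (2 mm proud, only for show) on its -x side, about 70 g. Its origin is the centre of the underside, z up. It stands upright on the bench at the start. x and y are square to its sides.
- tall_tin: tall aluminium screw tin for stones, 46 mm high, about 50 g: body 39 mm diameter up to 30 mm, ribbed lid 41 mm diameter above. Its origin is the centre of the underside, z up. It stands upright on the bench at the start. 
- tray3: black kit tray with three equal compartments in a row: 92 mm (x) by 226 mm (y). Compartments are 84 mm (x) by 70 mm (y) inside, centred at y = -74, 0 and +74 mm, x = 0. Fixed to the bench. Floor 4 mm thick, felt lined; walls and dividers 4 mm thick, tops only 12 mm above the bench. Origin: centre of the underside; y along the row of compartments, x across it, z up.
- tray2: black kit tray with two equal compartments: 92 mm (x) by 152 mm (y). Compartments are 84 mm (x) by 70 mm (y) inside, centred at y = -37 and +37 mm, x = 0. Fixed to the bench. Floor 4 mm thick, felt lined; walls and dividers 4 mm thick, tops only 12 mm above the bench. Origin: centre of the underside; y along the row of compartments, x across it, z up.
- low_tin: bystander: low, wide aluminium screw tin, 62 mm diameter and 20 mm high, at one side of the work. Not wanted in any kit. Origin: centre of the underside.
- hammer: bystander: small hammer 180 mm long lying beyond the trays, roughly along the bench's width. Origin: centre of its length, on the bench.
- ring_post: bystander: ring display post, at one side of the work: dark wooden foot 72 mm diameter and 14 mm high, brass stem, steel ball, 79 mm high in all. Origin: centre of the underside.
Mind the look-alikes: they are no part of the job. What is shaped like the tray3 but green is not meant.

How it is judged (in metres and radians):
At the end, for the whole second after the job is handed in: Three-part tray: dapping block in the middle compartment, bur stand and loupe one in each outer one. Two-part tray: ring box and tall tin, one in each. All upright (within 0.12 rad), on the tray floor (underside 2 to 6.5 mm above the tray's underside), at rest and released (x of dapping_block in the frame of tray3 between -0.042 and 0.042 m and y of dapping_block in the frame of tray3 between -0.112 and 0.112 m and z of dapping_block in the frame of tray3 between 0.002 and 0.0065 m and angle between each of dapping_block, bur_block, loupe, ring_box, tall_tin's own z axis and vertical below 0.12 rad and linear speed of each of dapping_block, bur_block, loupe, ring_box, tall_tin below 0.02 m/s and angular speed of each of dapping_block, bur_block, loupe, ring_box, tall_tin below 0.2 rad/s and x of bur_block in the frame of tray3 between -0.042 and 0.042 m and y of bur_block in the frame of tray3 between -0.112 and 0.112 m and z of bur_block in the frame of tray3 between 0.002 and 0.0065 m and x of loupe in the frame of tray3 between -0.042 and 0.042 m and y of loupe in the frame of tray3 between -0.112 and 0.112 m and z of loupe in the frame of tray3 between 0.002 and 0.0065 m and x of ring_box in the frame of tray2 between -0.042 and 0.042 m and y of ring_box in the frame of tray2 between -0.075 and 0.075 m and z of ring_box in the frame of tray2 between 0.002 and 0.0065 m and x of tall_tin in the frame of tray2 between -0.042 and 0.042 m and y of tall_tin in the frame of tray2 between -0.075 and 0.075 m and z of tall_tin in the frame of tray2 between 0.002 and 0.0065 m and y of dapping_block in the frame of tray3 between -0.03 and 0.03 m and ((y of bur_block in the frame of tray3 above 0.04 m and y of loupe in the frame of tray3 below -0.04 m) or (y of bur_block in the frame of tray3 below -0.04 m and y of loupe in the frame of tray3 above 0.04 m)) and ((y of ring_box in the frame of tray2 above 0.01 m and y of tall_tin in the frame of tray2 below -0.01 m) or (y of ring_box in the frame of tray2 below -0.01 m and y of tall_tin in the frame of tray2 above 0.01 m))); the robot touches nothing.
It fails at once if the low tin, the hammer or the ring post is pushed more than 20 mm (distance of any of low_tin, hammer, ring_post from where it was at the start of the episode above 0.02 m).
It fails at once if a thing of the kits is dropped or thrown (faster than 0.6 m/s while not in the fingers, as after a fall of about 20 mm) ((linear speed of dapping_block above 0.6 m/s and contact force between the fingers and dapping_block below 0.02 N) or (linear speed of bur_block above 0.6 m/s and contact force between the fingers and bur_block below 0.02 N) or (linear speed of loupe above 0.6 m/s and contact force between the fingers and loupe below 0.02 N) or (linear speed of ring_box above 0.6 m/s and contact force between the fingers and ring_box below 0.02 N) or (linear speed of tall_tin above 0.6 m/s and contact force between the fingers and tall_tin below 0.02 N)).
It also fails if it takes over 120 s, if anything falls off the work surface, if the arm or the gripper's body presses on something with over 40 N, if the wrist force passes 120 N, or if a joint passes its speed limit or range.

ROBOT

A 6-joint arm with a two-finger parallel gripper is mounted at the origin on the work surface. World frame = base frame: x ahead of the robot, y to its left, z up, the work surface at z = 0. Lengths are in mm, angles in rad, forces in N, time in s.
With the tool pointing down it reaches from about 350 to 975 mm from the base axis. Payload 7.1 kg.
Tool frame: the origin (TCP) lies midway between the tips of the shut fingers; the grasp point (between the pads) lies 19 mm behind it (ctrl.grip_depth is the distance from the TCP to the grasp point, in mm); z points along the fingers, y is the line along which they close (so a half turn about z gives the same grasp; the last joint's range is limited). The gripper opens to 88 mm and grips with 3 to 60 N. Pads are 20 mm wide; open, the fingers measure 115 mm over their backs; the gripper's body (75 mm by 178 mm) begins 61 mm behind the grasp point.
Start: joints at [-1.226, 0.423, 1.63, -0, 1.089, -0.019], TCP at [222.409, -584.071, 222.675] pointing down, gripper open.
Joint ranges: [-3, 3], [-0.9, 2.11], [0.09, 2.58], [-1.31, 4.45], [0.11, 2.69], [-2.54, 2.54]. Speed limits (rad/s): [2.39, 2.39, 3.01, 3.14, 3.14, 3.14].

INTERFACE

Orientations are given as a rotation vector (axis times angle).
In Python, from workcell import get_obs, vision, ctrl gives the robot as it stands.
- The arm moves only by the tool step_arm, never from a script. Its argument "plan" is a list of rows, each a list of 7 numbers: the opening, from -1 (shut) to 1 (fully open), then the shift along the tool's x, y, z as a fraction of full scale, then the turn, a rotation vector about the tool's x, y, z as a fraction of full scale. In form: [[fingers, dx, dy, dz, wx, wy, wz], ...]. A call has 1 to 20 rows; each row shifts and turns the commanded pose from where the row before left it, along the tool's axes as they then stand; what a row does not reach is not made up. Full scale, the value 1, is 50 mm for a shift and 0.12 rad for a turn. A row lasts 1/8 s, in which the tool goes at most 62.5 mm and 10.7 degrees, less where a joint would pass 70% of its speed; a pose out of reach is approached as far as the arm can. A call with a number of a shift or a turn outside -1 to 1 is refused whole. A call with a gripper value outside its range is refused whole. The fingers move at their own pace and stop on an object; the grip force is fixed at half the most. Time passes only in rows, so rows that do not move let the fingers close. It gives the time, the measured TCP pose, the force, the opening and the grip force at its end, in the units of the state.
- get_obs(): the state, without advancing time (a new reading comes with each control period).
- vision.get_image(name): name is "side" or "top"; returns a dict with "pixels" (480x640x3 uint8, red, green, blue), "depth" (480x640 float32, mm along the optical axis (not along the pixel's ray), 0 where there is no reading), "fx", "fy", "cx", "cy" (pixels), "T" (4x4, takes a point from camera to world coordinates). Camera axes: x right, y down, z forward; pixel columns grow to the right and rows downward; lengths in mm; the calibration is good to about 2 mm. A picture is of the moment at which its call begins.
- ctrl.close_job(): hands the job in; it is judged then, once.
The state is a dict: "t": time; "qpos": joint angles; "qvel": joint speeds; "joint_torque": joint torques, N m; "ee_pos": TCP position; "orientation": TCP orientation; "ft_force": force on the tool from outside, world axes, zero at the start; "moment": the same for the moment, N m; "width": finger opening in mm; "grasp_force": force on a finger pad.
Only numpy, scipy, OpenCV 4.12 (cv2) and the standard library are available. Lean on these libraries where they do the work, as an engineer would, in place of code of your own. Each camera call takes 0.05 s, during which the arm holds its last target. There are 200 camera calls.

## Working session

There is one attempt and no reset: what is moved stays moved. The work goes in short steps, Python scripts to look and compute and a tool call to move; the robot and the scene stay as the last step left them, time stands still between calls to the robot, and variables do not carry over. Pictures are saved under pics/ and viewed, at most 14 in all, crops included, and the job is handed in when it is done.

Besides the shell and the picture viewer there is one more tool, called after ">>>" as name(argument=value, ...) on one line, values as JSON. step_arm: Moves the arm, as the interface text tells. Its arguments: {"type":"object","properties":{"plan":{"type":"array","items":{"type":"array","items":{"type":"number","minimum":-1,"maximum":1}}}},"required":["plan"]}

```bash
mkdir -p pics
cat > h.py <<'E'
import numpy as np,cv2
from workcell import get_obs,vision,ctrl
def cloud(n):
    d=vision.get_image(n);v,u=np.mgrid[:480,:640];z=d["depth"]
    P=np.stack([(u-d["cx"])/d["fx"]*z,(v-d["cy"])/d["fy"]*z,z],-1)
    W=P@d["T"][:3,:3].T+d["T"][:3,3];W[z==0]=np.nan
    return d,W
def save(n,f,W=None):
    cv2.imwrite(f,cv2.cvtColor(n["pixels"],cv2.COLOR_RGB2BGR))
E
python3 - <<'E'
from h import *
for n in("top","side"):
    d,W=cloud(n);save(d,f"pics/{n}0.png");np.savez(f"/tmp/{n}.npz",W=W,p=d["pixels"]);print(d["T"].round(2),d["fx"])
o=get_obs();print(o)
E
```

```text
[[-3.00000e-02 -9.90000e-01  1.00000e-01  4.05690e+02]
 [-1.00000e+00  3.00000e-02 -0.00000e+00 -1.24500e+01]
 [-0.00000e+00 -1.00000e-01 -9.90000e-01  1.18848e+03]
 [ 0.00000e+00  0.00000e+00  0.00000e+00  1.00000e+00]] 487.1379074600562
[[ 9.8000e-01 -1.7000e-01  1.5000e-01  4.0017e+02]
 [-2.2000e-01 -6.8000e-01  7.0000e-01 -6.9309e+02]
 [-2.0000e-02 -7.1000e-01 -7.0000e-01  7.3098e+02]
 [ 0.0000e+00  0.0000e+00  0.0000e+00  1.0000e+00]] 434.328427508426
{'t': 0.1, 'qpos': array([-1.22598116e+00,  4.23787037e-01,  1.63060577e+00, -5.97115648e-06,
        1.08861494e+00, -1.89982470e-02]), 'qvel': array([ 5.65368187e-05, -2.73924262e-03, -1.68878805e-03,  1.45197904e-03,
       -2.24675781e-03, -2.05361315e-03]), 'joint_torque': array([-6.10705574e-04, -5.45614100e+01, -2.74323785e+01,  6.45227102e-02,
        1.87892216e-02, -5.08552466e-05]), 'ee_pos': array([ 222.25198865, -583.60399544,  221.96838344]), 'orientation': array([-3.08838481e+00, -5.68082116e-01,  3.68551853e-04]), 'ft_force': array([0.03431132, 0.20408217, 0.3061613 ]), 'moment': array([-0.04491006, -0.01406564, -0.016062  ]), 'grasp_force': 0.0, 'width': 87.45005818741353}
```

View pics/top0.png

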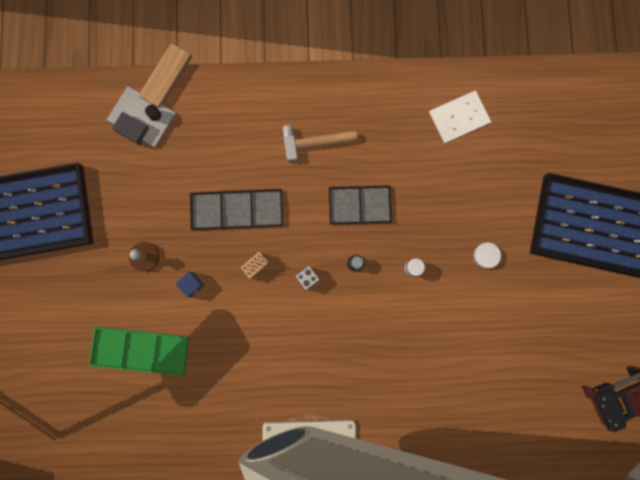

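View pics/side0.png

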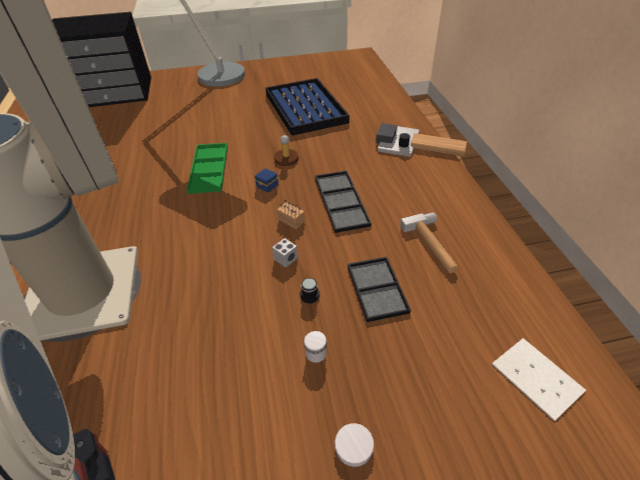

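The top view shows tray3 at (237,210), tray2 (361,205), ring box (190,284), bur stand (254,265), dapping block (307,278), loupe (356,263), tall tin (416,267), low tin (488,256), ring post (145,256) and the hammer (320,142). The side view agrees. I'll measure them from depth.

```bash
cat > seg.py <<'E'
from h import *
C=dict(ring=(190,284),bur=(254,265),dap=(307,278),loupe=(356,263),tall=(416,267),low=(488,256),post=(145,256),tray3=(237,210),tray2=(361,205))
def seg(W,names=C,zmin=None):
    for k in names:
        u,v=C[k];w=dict(tray3=56,tray2=42).get(k,22);w2=27 if 'tray' in k else 22
        S=W[v-w2:v+w2,u-w:u+w].reshape(-1,3);S=S[~np.isnan(S[:,0])]
        z0=np.percentile(S[:,2],97)
        lo=dict(tray3=6,tray2=6,low=14,post=8,bur=27).get(k,z0-8)
        Q=S[S[:,2]>lo]
        if 'tray' in k: Q=S[(S[:,2]>2.5)&(S[:,2]<25)]
        r=cv2.minAreaRect(Q[:,:2].astype(np.float32))
        print(k,"n",len(Q),"ztop %.1f"%z0,"rect c",np.round(r[0],1),"sz",np.round(r[1],1),"ang %.1f"%r[2],"med",np.median(Q,0).round(1),"zmin %.1f"%np.percentile(S[:,2],5))
E
python3 - <<'E'
from seg import *
D=np.load("/tmp/top.npz");W=D["W"];seg(W)
p=D["p"]
cv2.imwrite("pics/z.png",cv2.cvtColor(np.ascontiguousarray(cv2.resize(p[170:310,130:450],(800,350),interpolation=cv2.INTER_CUBIC)),cv2.COLOR_RGB2BGR))
E
```

```text
ring n 368 ztop 40.7 rect c [437.2 274.9] sz [46.7 45.2] ang 41.5 med [437.3 275.1  38.3] zmin -5.0
bur n 390 ztop 38.3 rect c [479.3 119.3] sz [36.5 60. ] ang 39.4 med [479.3 118.9  34.9] zmin -4.6
dap n 285 ztop 40.4 rect c [445.6  -4.9] sz [39.7 39.6] ang 35.4 med [445.6  -5.4  38.8] zmin -4.9
loupe n 159 ztop 40.0 rect c [ 479.1 -124. ] sz [31.2 31.1] ang 88.2 med [ 478.2 -122.8   39.5] zmin -4.5
tall n 239 ztop 46.4 rect c [ 463.1 -260.1] sz [39.5 39.6] ang 48.5 med [ 464.1 -260.1   44.7] zmin -4.3
low n 508 ztop 22.2 rect c [ 489.2 -440.5] sz [59.4 60.8] ang 56.8 med [ 489.3 -440.1   19.3] zmin -4.0
post n 676 ztop 72.7 rect c [509.1 390.6] sz [71.1 70. ] ang 13.9 med [505.6 384.7  13.2] zmin -4.9
tray3 n 2448 ztop 11.9 rect c [617.5 164.1] sz [274.7 132.5] ang 88.6 med [621.3 161.7   5. ] zmin -3.9
tray2 n 1758 ztop 12.0 rect c [ 622.3 -143.5] sz [202.1 132.6] ang 88.3 med [ 621.4 -142.5    4.9] zmin -3.9
```

View pics/z.png

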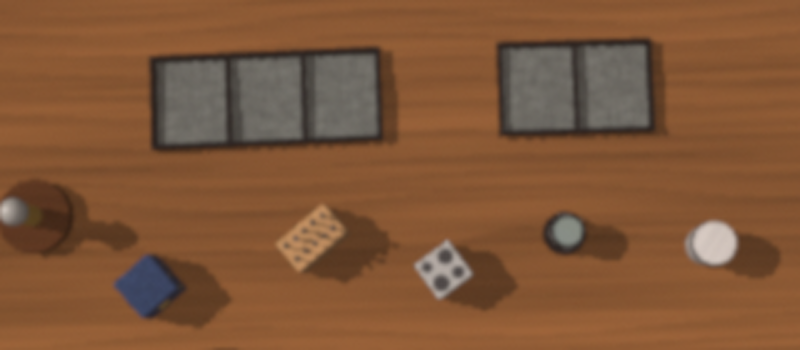

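The crop confirms the block angles. The tray fit picked up bench points, so I'll refit the trays by colour on the walls and floor.

```bash
cat > tr.py <<'E'
from seg import *
def trays(W,p):
    hsv=cv2.cvtColor(p,cv2.COLOR_RGB2HSV)
    for k,w in(("tray3",56),("tray2",42)):
        u,v=C[k];sl=np.s_[v-27:v+27,u-w:u+w]
        m=((hsv[sl][...,1]<70)).astype(np.uint8)
        n,l,st,_=cv2.connectedComponentsWithStats(m);i=1+st[1:,4].argmax()
        S=W[sl][(l==i)];S=S[~np.isnan(S[:,0])]
        r=cv2.minAreaRect(S[:,:2].astype(np.float32));print(k,len(S),np.round(r[0],1),np.round(r[1],1),round(r[2],2),S.mean(0).round(1))
E
python3 - <<'E'
from tr import *
D=np.load("/tmp/top.npz");trays(D["W"],D["p"])
W=D["W"];S=W[300:420,230:420].reshape(-1,3);print(np.nanmedian(S,0),np.nanstd(S[:,2]))
E
```

```text
tray3 3104 [618.  163.7] [ 89.1 221.2] 1.06 [618.2 164.1   3.8]
tray2 2055 [ 621.3 -140.1] [ 88.8 146.3] 0.16 [ 621.5 -140.4    3.9]
[248.49155469 -42.65794348  -1.14951684] 2.271768822266314
```

>>> step_arm(plan=[[1, 0, 0, 0, 0, 0, -1], [1, 0, 0, 0, 0, 0, -1], [1, 0, 0, 0, 0, 0, -1], [1, 0, 0, 0, 0, 0, -1], [1, 0, 0, 0, 0, 0, -1], [1, 0, 0, 0, 0, 0, -1], [1, 0, 0, 0, 0, 0, -1], [1, 0, 0, 0, 0, 0, -1], [1, 0, 0, 0, 0, 0, -1], [1, 0, 0, 0, 0, 0, -1], [1, 0.8, 0.6, 0.28, 0, 0, 0], [1, 0.8, 0.6, 0.28, 0, 0, 0], [1, 0.8, 0.6, 0.28, 0, 0, 0], [1, 0.8, 0.6, 0.28, 0, 0, 0], [1, 0.8, 0.6, 0.28, 0, 0, 0], [1, 0.8, 0.6, 0.28, 0, 0, 0], [1, 0.8, 0.6, 0.28, 0, 0, 0], [1, 0.8, 0.6, 0.28, 0, 0, 0], [1, 0, 0, 0, 0, 0, 0], [1, 0, 0, 0, 0, 0, 0]])

```text
t: 2.6
ee_pos: [464.4, -265.8, 110.5]
orientation: [-2.228, -2.214, 0.001]
ft_force: [-0.0, 0.6, -0.3]
width: 87.8
grasp_force: 0.0
```

>>> step_arm(plan=[[1, 0.11, -0.02, 0.4, 0, 0, 0], [1, 0, 0, 0.5, 0, 0, 0], [1, 0, 0, 0.5, 0, 0, 0], [1, 0, 0, 0.35, 0, 0, 0], [1, 0, 0, 0.18, 0, 0, 0], [1, 0, 0, 0, 0, 0, 0], [-1, 0, 0, 0, 0, 0, 0], [-1, 0, 0, 0, 0, 0, 0], [-1, 0, 0, 0, 0, 0, 0], [-1, 0, 0, 0, 0, 0, 0], [-1, 0, 0, 0, 0, 0, 0], [-1, 0, 0, 0, 0, 0, 0]])

```text
t: 4.1
ee_pos: [463.7, -260.2, 14.2]
orientation: [-2.229, -2.214, -0.0]
ft_force: [-0.0, 0.2, 1.4]
width: 40.3
grasp_force: 30.0
```

>>> step_arm(plan=[[-1, 0, 0, -0.4, 0, 0, 0], [-1, 0, 0, -0.6, 0, 0, 0], [-1, 0, 0, -0.6, 0, 0, 0], [-1, 0.332, 0.63, 0, 0, 0, 0], [-1, 0.332, 0.63, 0, 0, 0, 0], [-1, 0.332, 0.63, 0, 0, 0, 0], [-1, 0.332, 0.63, 0, 0, 0, 0], [-1, 0.332, 0.63, 0, 0, 0, 0], [-1, 0, 0, 0, 0, 0, 0], [-1, 0, 0, 0.5, 0, 0, 0], [-1, 0, 0, 0.5, 0, 0, 0], [-1, 0, 0, 0.3, 0, 0, 0], [-1, 0, 0, 0.1, 0, 0, 0], [-1, 0, 0, 0, 0, 0, 0]])

```text
t: 5.85
ee_pos: [621.7, -178.6, 24.3]
orientation: [-2.229, -2.213, 0.0]
ft_force: [0.6, -0.2, 0.2]
width: 40.5
grasp_force: 30.0
```

>>> step_arm(plan=[[-1, 0.03, 0, 0.06, 0, 0, 0], [-1, 0, 0, 0.05, 0, 0, 0], [-1, 0, 0, 0, 0, 0, 0], [1, 0, 0, 0, 0, 0, 0], [1, 0, 0, 0, 0, 0, 0], [1, 0, 0, 0, 0, 0, 0], [1, 0, 0, 0, 0, 0, 0], [1, 0, 0, -0.5, 0, 0, 0], [1, 0, 0, -0.6, 0, 0, 0], [1, 0, 0, -0.7, 0, 0, 0], [1, 0.215, -0.572, 0, 0, 0, 0], [1, 0.215, -0.572, 0, 0, 0, 0], [1, 0.215, -0.572, 0, 0, 0, 0], [1, 0.215, -0.572, 0, 0, 0, 0], [1, 0.215, -0.572, 0, 0, 0, 0], [1, 0, 0, 0, 0, 0, 0], [1, 0, 0, 0, 0, 0, 0]])

```text
t: 7.98
ee_pos: [480.6, -122.6, 109.1]
orientation: [2.228, 2.212, 0.002]
ft_force: [0.9, 0.3, -0.5]
width: 88.3
grasp_force: 0.0
```

>>> step_arm(plan=[[1, -0.02, -0.03, 0.4, 0, 0, 0], [1, 0, 0, 0.5, 0, 0, 0], [1, 0, 0, 0.5, 0, 0, 0], [1, 0, 0, 0.35, 0, 0, 0], [1, 0, 0, 0.15, 0, 0, 0], [1, 0, 0, 0, 0, 0, 0], [-1, 0, 0, 0, 0, 0, 0], [-1, 0, 0, 0, 0, 0, 0], [-1, 0, 0, 0, 0, 0, 0], [-1, 0, 0, 0, 0, 0, 0], [-1, 0, 0, 0, 0, 0, 0], [-1, 0, 0, 0, 0, 0, 0]])

```text
t: 9.48
ee_pos: [477.7, -123.1, 13.7]
orientation: [2.229, 2.214, 0.0]
ft_force: [0.2, 0.7, 1.5]
width: 32.7
grasp_force: 30.0
```

Run:
```python
from h import *
d,W=cloud("side");save(d,"pics/s1.png")
```

```text
(no output)
```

View pics/s1.png

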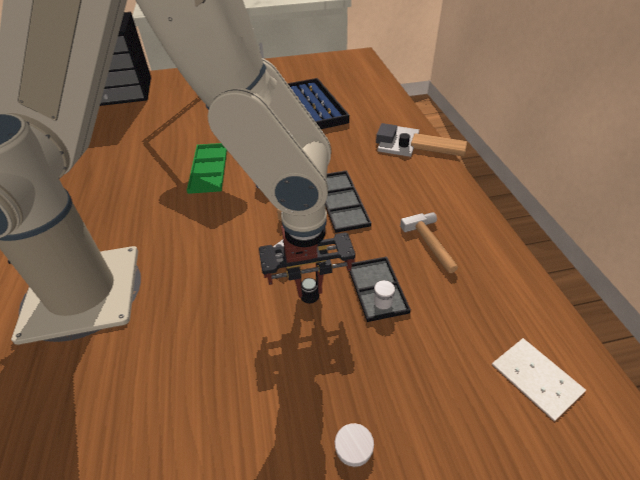

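The tin at (384,296) stands upright in tray2's near compartment, and the fingers hold the loupe at (310,290).

>>> step_arm(plan=[[-1, 0, 0, -0.4, 0, 0, 0], [-1, 0, 0, -0.6, 0, 0, 0], [-1, 0, 0, -0.6, 0, 0, 0], [-1, 0.71, 0.473, 0, 0, 0, 0], [-1, 0.71, 0.473, 0, 0, 0, 0], [-1, 0.71, 0.473, 0, 0, 0, 0], [-1, 0.71, 0.473, 0, 0, 0, 0], [-1, 0.71, 0.473, 0, 0, 0, 0], [-1, 0.71, 0.473, 0, 0, 0, 0], [-1, 0, 0, 0, 0, 0, 0], [-1, 0, 0, 0, 0, 0, 0], [-1, 0, 0, 0.5, 0, 0, 0], [-1, 0, 0, 0.5, 0, 0, 0], [-1, 0, 0, 0.3, 0, 0, 0], [-1, 0, 0, 0.1, 0, 0, 0], [-1, 0, 0, 0, 0, 0, 0]])

```text
t: 11.52
ee_pos: [621.0, 88.6, 23.8]
orientation: [-2.23, -2.213, 0.0]
ft_force: [0.8, -0.0, -1.0]
width: 32.2
grasp_force: 30.0
```

>>> step_arm(plan=[[-1, 0.02, 0, 0.06, 0, 0, 0], [-1, 0, 0, 0.055, 0, 0, 0], [-1, 0, 0, 0, 0, 0, 0], [1, 0, 0, 0, 0, 0, 0], [1, 0, 0, 0, 0, 0, 0], [1, 0, 0, 0, 0, 0, 0], [1, 0, 0, 0, 0, 0, 0], [1, 0, 0, -0.5, 0, 0, 0], [1, 0, 0, -0.6, 0, 0, 0], [1, 0, 0, -0.7, 0, 0, 0], [1, -0.313, -0.585, 0, 0, 0, 0], [1, -0.313, -0.585, 0, 0, 0, 0], [1, -0.313, -0.585, 0, 0, 0, 0], [1, -0.313, -0.585, 0, 0, 0, 0], [1, -0.313, -0.585, 0, 0, 0, 0], [1, -0.313, -0.585, 0, 0, 0, 0]])

```text
t: 13.52
ee_pos: [444.0, -3.2, 108.1]
orientation: [2.229, 2.214, 0.0]
ft_force: [-0.7, -0.3, 0.1]
width: 87.6
grasp_force: 0.0
```

>>> step_arm(plan=[[1, 0, 0, 0, 0, 0, -0.9], [1, 0, 0, 0, 0, 0, -0.9], [1, 0, 0, 0, 0, 0, -0.9], [1, 0, 0, 0, 0, 0, -0.9], [1, 0, 0, 0, 0, 0, -0.9], [1, 0, 0, 0, 0, 0, -0.7], [1, 0, 0, 0, 0, 0, 0], [1, 0, 0, 0, 0, 0, 0]])

```text
t: 14.52
ee_pos: [444.9, -2.8, 108.0]
orientation: [1.444, 2.79, 0.0]
ft_force: [0.1, -0.3, 0.8]
width: 87.9
grasp_force: 0.0
```

>>> step_arm(plan=[[1, -0.044, -0.014, 0.4, 0, 0, 0], [1, 0, 0, 0.5, 0, 0, 0], [1, 0, 0, 0.5, 0, 0, 0], [1, 0, 0, 0.35, 0, 0, 0], [1, 0, 0, 0.15, 0, 0, 0], [1, 0, 0, 0, 0, 0, 0], [-1, 0, 0, 0, 0, 0, 0], [-1, 0, 0, 0, 0, 0, 0], [-1, 0, 0, 0, 0, 0, 0], [-1, 0, 0, 0, 0, 0, 0], [-1, 0, 0, 0, 0, 0, 0], [-1, 0, 0, 0, 0, 0, 0]])

```text
t: 16.02
ee_pos: [445.2, -5.1, 13.0]
orientation: [-1.442, -2.791, 0.001]
ft_force: [-1.4, -1.6, 4.3]
width: 39.9
grasp_force: 30.0
```

>>> step_arm(plan=[[-1, 0, 0, -0.4, 0, 0, 0], [-1, 0, 0, -0.6, 0, 0, 0], [-1, 0, 0, -0.7, 0, 0, 0.5], [-1, 0, 0, 0, 0, 0, 0.9], [-1, 0, 0, 0, 0, 0, 0.9], [-1, 0, 0, 0, 0, 0, 0.9], [-1, 0, 0, 0, 0, 0, 0.9], [-1, 0, 0, 0, 0, 0, 0.9], [-1, 0.553, 0.585, 0, 0, 0, 0], [-1, 0.553, 0.585, 0, 0, 0, 0], [-1, 0.553, 0.585, 0, 0, 0, 0], [-1, 0.553, 0.585, 0, 0, 0, 0], [-1, 0.553, 0.585, 0, 0, 0, 0], [-1, 0.553, 0.585, 0, 0, 0, 0], [-1, 0, 0, 0, 0, 0, 0], [-1, 0, 0, 0, 0, 0, 0]])

```text
t: 18.02
ee_pos: [616.7, 163.5, 96.6]
orientation: [-2.201, -2.24, 0.004]
ft_force: [-0.8, -0.7, -5.6]
width: 40.1
grasp_force: 30.0
```

>>> step_arm(plan=[[-1, 0.01, 0.03, 0.5, 0, 0, 0], [-1, 0, 0, 0.5, 0, 0, 0], [-1, 0, 0, 0.35, 0, 0, 0], [-1, 0, 0, 0.1, 0, 0, 0], [-1, 0, 0, 0.05, 0, 0, 0], [-1, 0, 0, 0.04, 0, 0, 0], [-1, 0, 0, 0, 0, 0, 0]])

```text
t: 18.9
ee_pos: [620.1, 164.5, 21.4]
orientation: [2.202, 2.24, 0.001]
ft_force: [-0.1, -0.9, -4.6]
width: 40.1
grasp_force: 30.0
```

>>> step_arm(plan=[[-1, 0, 0, 0.04, 0, 0, 0], [-1, 0, 0, 0.02, 0, 0, 0], [-1, 0, 0, 0, 0, 0, 0], [-1, 0, 0, 0, 0, 0, 0]])

```text
t: 19.4
ee_pos: [619.7, 164.5, 17.9]
orientation: [-2.202, -2.24, -0.0]
ft_force: [0.2, 0.2, -5.9]
width: 40.1
grasp_force: 30.0
```

>>> step_arm(plan=[[-1, 0, 0, 0.014, 0, 0, 0], [-1, 0, 0, 0, 0, 0, 0], [1, 0, 0, 0, 0, 0, 0], [1, 0, 0, 0, 0, 0, 0], [1, 0, 0, 0, 0, 0, 0], [1, 0, 0, 0, 0, 0, 0], [1, 0, 0, -0.5, 0, 0, 0], [1, 0, 0, -0.6, 0, 0, 0], [1, 0, 0, -0.7, 0, 0, 0], [1, -0.171, -0.565, 0, 0, 0, 0], [1, -0.171, -0.565, 0, 0, 0, 0], [1, -0.171, -0.565, 0, 0, 0, 0], [1, -0.171, -0.565, 0, 0, 0, 0], [1, -0.171, -0.565, 0, 0, 0, 0], [1, 0, 0, 0, 0, 0, -0.93], [1, 0, 0, 0, 0, 0, -0.93], [1, 0, 0, 0, 0, 0, -0.93], [1, 0, 0, 0, 0, 0, -0.93], [1, 0, 0, 0, 0, 0, -0.93], [1, 0, 0, 0, 0, 0, -0.93]])

```text
t: 21.9
ee_pos: [479.3, 119.3, 107.4]
orientation: [1.339, 2.842, 0.0]
ft_force: [-0.1, 0.8, 0.5]
width: 87.9
grasp_force: 0.0
```

>>> step_arm(plan=[[1, 0, 0, 0, 0, 0, 0], [1, 0, 0, 0, 0, 0, 0]])

```text
t: 22.15
ee_pos: [479.3, 119.3, 107.3]
orientation: [1.347, 2.838, 0.0]
ft_force: [-0.6, 0.1, -0.6]
width: 87.6
grasp_force: 0.0
```

>>> step_arm(plan=[[1, 0, 0, 0.4, 0, 0, 0], [1, 0, 0, 0.5, 0, 0, 0], [1, 0, 0, 0.5, 0, 0, 0], [1, 0, 0, 0.35, 0, 0, 0], [1, 0, 0, 0.15, 0, 0, 0], [1, 0, 0, 0, 0, 0, 0], [-1, 0, 0, 0, 0, 0, 0], [-1, 0, 0, 0, 0, 0, 0], [-1, 0, 0, 0, 0, 0, 0], [-1, 0, 0, 0, 0, 0, 0], [-1, 0, 0, 0, 0, 0, 0], [-1, 0, 0, 0, 0, 0, 0]])

```text
t: 23.65
ee_pos: [479.2, 119.3, 12.3]
orientation: [-1.344, -2.84, 0.0]
ft_force: [-0.0, -0.5, 0.4]
width: 35.9
grasp_force: 30.0
```

>>> step_arm(plan=[[-1, 0, 0, -0.4, 0, 0, 0], [-1, 0, 0, -0.6, 0, 0, 0], [-1, 0, 0, -0.7, 0, 0, 0], [-1, 0, 0, 0, 0, 0, -0.94], [-1, 0, 0, 0, 0, 0, -0.94], [-1, 0, 0, 0, 0, 0, -0.94], [-1, 0, 0, 0, 0, 0, -0.94], [-1, 0, 0, 0, 0, 0, -0.94], [-1, 0, 0, 0, 0, 0, -0.94], [-1, 0, 0, 0, 0, 0, -0.94], [-1, 0, 0, 0, 0, 0, -0.94], [-1, -0.557, 0.466, 0, 0, 0, 0], [-1, -0.557, 0.466, 0, 0, 0, 0], [-1, -0.557, 0.466, 0, 0, 0, 0], [-1, -0.557, 0.466, 0, 0, 0, 0], [-1, -0.557, 0.466, 0, 0, 0, 0], [-1, 0, 0, 0, 0, 0, 0], [-1, 0, 0, 0, 0, 0, 0]])

```text
t: 25.9
ee_pos: [615.1, 237.8, 96.5]
orientation: [0.029, -3.139, 0.001]
ft_force: [0.0, 0.2, -0.9]
width: 35.8
grasp_force: 30.0
```

>>> step_arm(plan=[[-1, -0.02, 0.01, 0.5, 0, 0, 0], [-1, 0, 0, 0.5, 0, 0, 0], [-1, 0, 0, 0.35, 0, 0, 0], [-1, 0, 0, 0.1, 0, 0, 0], [-1, 0, 0, 0.08, 0, 0, 0], [-1, 0, 0, 0.04, 0, 0, 0], [-1, 0, 0, 0, 0, 0, 0], [-1, 0, 0, 0, 0, 0, 0]])

```text
t: 26.9
ee_pos: [617.6, 239.0, 19.2]
orientation: [-0.029, 3.141, 0.0]
ft_force: [0.1, 0.0, -2.1]
width: 35.7
grasp_force: 30.0
```

>>> step_arm(plan=[[-1, 0, 0, 0.04, 0, 0, 0], [-1, 0, 0, 0.012, 0, 0, 0], [-1, 0, 0, 0, 0, 0, 0], [0.2, 0, 0, 0, 0, 0, 0], [0.2, 0, 0, 0, 0, 0, 0], [0.2, 0, 0, 0, 0, 0, 0], [0.2, 0, 0, -0.5, 0, 0, 0], [0.2, 0, 0, -0.6, 0, 0, 0], [0.2, 0, 0, -0.7, 0, 0, 0], [1, 0.6, 0.13, 0, 0, 0, 0], [1, 0.6, 0.13, 0, 0, 0, 0], [1, 0.6, 0.13, 0, 0, 0, 0], [1, 0.6, 0.13, 0, 0, 0, 0], [1, 0.6, 0.13, 0, 0, 0, 0], [1, 0.6, 0.13, 0, 0, 0, 0]])

```text
t: 28.78
ee_pos: [435.8, 274.7, 106.2]
orientation: [-0.028, 3.141, 0.0]
ft_force: [-0.3, -0.1, -0.6]
width: 87.5
grasp_force: 0.0
```

>>> step_arm(plan=[[1, 0, 0, 0, 0, 0, 0.9], [1, 0, 0, 0, 0, 0, 0.9], [1, 0, 0, 0, 0, 0, 0.9], [1, 0, 0, 0, 0, 0, 0.9], [1, 0, 0, 0, 0, 0, 0.9], [1, 0, 0, 0, 0, 0, 0.9], [1, 0, 0, 0, 0, 0, 0.9], [1, 0, 0, 0, 0, 0, 0.9], [1, 0, 0, 0, 0, 0, 0], [1, 0, 0, 0, 0, 0, 0]])

```text
t: 30.02
ee_pos: [436.7, 274.5, 106.2]
orientation: [1.286, 2.866, 0.0]
ft_force: [-0.9, -0.6, 0.2]
width: 87.8
grasp_force: 0.0
```

>>> step_arm(plan=[[1, 0, 0.01, 0.4, 0, 0, 0], [1, 0, 0, 0.5, 0, 0, 0], [1, 0, 0, 0.5, 0, 0, 0], [1, 0, 0, 0.33, 0, 0, 0], [1, 0, 0, 0.15, 0, 0, 0], [1, 0, 0, 0, 0, 0, 0], [-1, 0, 0, 0, 0, 0, 0], [-1, 0, 0, 0, 0, 0, 0], [-1, 0, 0, 0, 0, 0, 0], [-1, 0, 0, 0, 0, 0, 0], [-1, 0, 0, 0, 0, 0, 0], [-1, 0, 0, 0, 0, 0, 0]])

```text
t: 31.52
ee_pos: [437.1, 274.9, 12.3]
orientation: [1.289, 2.865, 0.0]
ft_force: [-0.3, 0.9, 1.9]
width: 44.6
grasp_force: 30.0
```

>>> step_arm(plan=[[-1, 0, 0, -0.4, 0, 0, 0], [-1, 0, 0, -0.6, 0, 0, 0], [-1, 0, 0, -0.7, 0, 0, 0], [-1, 0, 0, 0, 0, 0, 0.857], [-1, 0, 0, 0, 0, 0, 0.857], [-1, 0, 0, 0, 0, 0, 0.857], [-1, 0, 0, 0, 0, 0, 0.857], [-1, 0, 0, 0, 0, 0, 0.857], [-1, 0, 0, 0, 0, 0, 0.857], [-1, 0, 0, 0, 0, 0, 0.857], [-1, -0.844, 0.401, 0, 0, 0, 0], [-1, -0.844, 0.401, 0, 0, 0, 0], [-1, -0.844, 0.401, 0, 0, 0, 0], [-1, -0.844, 0.401, 0, 0, 0, 0], [-1, -0.844, 0.401, 0, 0, 0, 0], [-1, -0.844, 0.401, 0, 0, 0, 0], [-1, -0.844, 0.401, 0, 0, 0, 0], [-1, -0.844, 0.401, 0, 0, 0, 0], [-1, -0.844, 0.401, 0, 0, 0, 0], [-1, 0, 0, 0, 0, 0, 0]])

```text
t: 34.02
ee_pos: [620.5, -106.8, 96.9]
orientation: [2.219, 2.222, 0.001]
ft_force: [-0.0, 0.6, -0.4]
width: 44.8
grasp_force: 30.0
```

>>> step_arm(plan=[[-1, 0, 0, 0, 0, 0, 0], [-1, 0, 0, 0, 0, 0, 0]])

```text
t: 34.28
ee_pos: [618.6, -102.8, 96.9]
orientation: [-2.214, -2.228, 0.001]
ft_force: [-0.1, -0.5, -0.3]
width: 45.2
grasp_force: 30.0
```

>>> step_arm(plan=[[-1, 0, 0.03, 0.5, 0, 0, 0], [-1, 0, 0, 0.5, 0, 0, 0], [-1, 0, 0, 0.35, 0, 0, 0], [-1, 0, 0, 0.1, 0, 0, 0], [-1, 0, 0, 0.08, 0, 0, 0], [-1, 0, 0, 0.04, 0, 0, 0], [-1, 0, 0, 0, 0, 0, 0], [-1, 0, 0, 0, 0, 0, 0]])

```text
t: 35.28
ee_pos: [621.2, -104.1, 19.1]
orientation: [2.215, 2.227, 0.001]
ft_force: [0.4, 0.0, -0.9]
width: 45.0
grasp_force: 30.0
```

Place it, release it, and move back clear of the view.

>>> step_arm(plan=[[-1, 0, 0, 0.04, 0, 0, 0], [-1, 0, 0, 0.012, 0, 0, 0], [-1, 0, 0, 0, 0, 0, 0], [1, 0, 0, 0, 0, 0, 0], [1, 0, 0, 0, 0, 0, 0], [1, 0, 0, 0, 0, 0, 0], [1, 0, 0, 0, 0, 0, 0], [1, 0, 0, -0.5, 0, 0, 0], [1, 0, 0, -0.7, 0, 0, 0], [1, 0, 0, -0.9, 0, 0, 0], [1, -0.7, -0.6, -0.4, 0, 0, 0], [1, -0.7, -0.6, -0.4, 0, 0, 0], [1, -0.7, -0.6, 0, 0, 0, 0], [1, -0.7, -0.6, 0, 0, 0, 0], [1, -0.7, -0.6, 0, 0, 0, 0], [1, -0.7, -0.6, 0, 0, 0, 0], [1, -0.7, -0.4, 0, 0, 0, 0], [1, -0.7, 0, 0, 0, 0, 0], [1, 0, 0, 0, 0, 0, 0], [1, 0, 0, 0, 0, 0, 0]])

```text
t: 37.78
ee_pos: [422.0, -384.3, 160.7]
orientation: [-2.215, -2.226, -0.0]
ft_force: [-0.6, 0.8, 0.6]
width: 88.0
grasp_force: 0.0
```

Run:
```python
from h import *
d,W=cloud("top");p=d["pixels"]
z=lambda a:cv2.resize(a,None,fx=2.5,fy=2.5,interpolation=cv2.INTER_CUBIC)
cv2.imwrite("pics/t2.png",cv2.cvtColor(z(p[110:300,120:440]),cv2.COLOR_RGB2BGR))
s,_=cloud("side");save(s,"pics/s2.png")
# objects in trays: points above 30 mm
m=(np.nan_to_num(W[...,2])>30).astype(np.uint8);m[:170]=0;m[235:]=0;m[:,:190]=0;m[:,400:]=0
n,l,st,c=cv2.connectedComponentsWithStats(m)
for i in range(1,n):
    if st[i,4]>60:
        Q=W[l==i];r=cv2.minAreaRect(Q[:,:2].astype(np.float32));t=(164,618,1.06) if r[0][1]>0 else (-140,621,.3)
        print(np.round(r[0],1),np.round(r[1],1),round(r[2],1),"ztop %.1f std %.1f"%(np.median(Q[:,2]),Q[:,2].std()),"tray y %.0f x %.0f"%(r[0][1]-t[0],r[0][0]-t[1]))
print(get_obs()["ee_pos"])
```

```text
[ 621.8 -102.7] [45.9 45.1] 0.1 ztop 42.7 std 2.9 tray y 37 x 1
[ 622.5 -177.1] [38.9 39.4] 43.9 ztop 48.9 std 3.1 tray y -37 x 2
[617.4 238.2] [36.2 59.6] 89.4 ztop 38.9 std 4.7 tray y 74 x -1
[619.9 165. ] [40.6 40.4] 1.5 ztop 42.7 std 3.0 tray y 1 x 2
[621.   88.9] [31.5 31.9] 83.6 ztop 42.5 std 2.9 tray y -75 x 3
[ 422.3140904  -383.84694285  160.83624569]
```

View pics/t2.png

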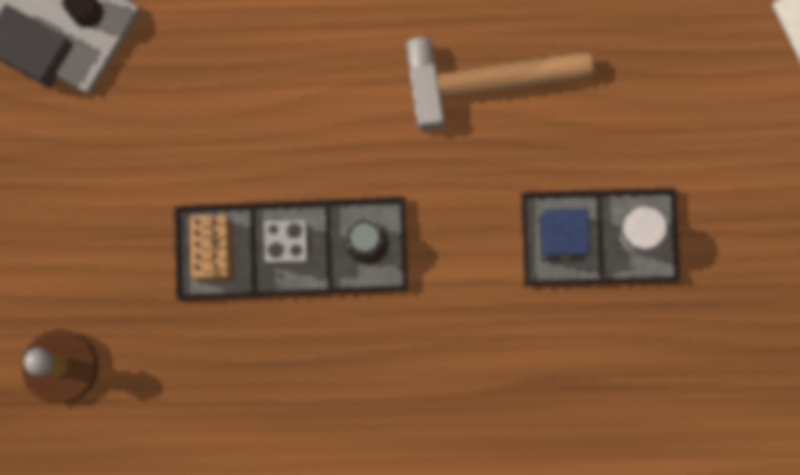

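View pics/s2.png

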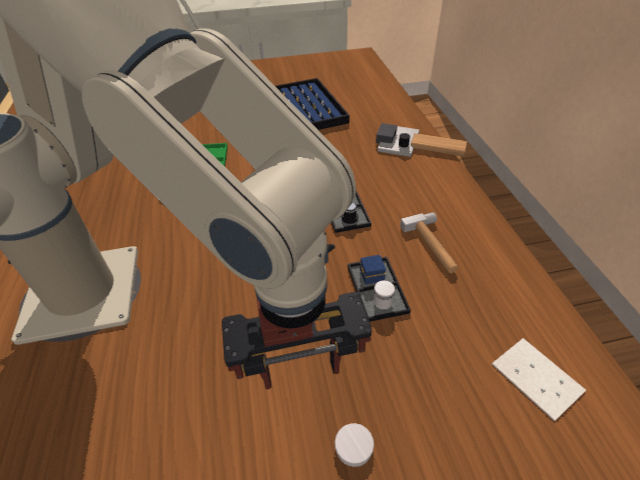

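The top crop shows all five things upright and centred in their compartments: bur stand (209,246), block (285,241), loupe (367,240), ring box (565,233) and tin (644,228). The bystanders haven't moved and the arm is clear, so I'll hand in.

```bash
python3 -c "
from workcell import ctrl
print(ctrl.close_job())"
```

```text
the job is handed in; nothing more can be done
None
```

Both kits are made up and the job is handed in: bur stand, dapping block and loupe in the three-compartment tray (block in the middle), ring box and tall tin in the two-compartment tray; the last pictures show all five upright and centred, and the low tin, hammer and ring post not visibly moved, but the hand-in gave no verdict.

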